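Fishing a nut and a key out of an open gearcase with tongs

ROBOT

A 6-joint arm with a two-finger parallel gripper is mounted at the origin on the work surface. World frame = base frame: x ahead of the robot, y to its left, z up, the work surface at z = 0. Lengths are in m, angles in rad, forces in N, time in s.
With the tool pointing down it reaches from about 0.25 to 0.85 m from the base axis. Payload 12.5 kg.
Tool frame: the origin (TCP) lies on the centre line of the jaws, within the pads' length; the fingertips stand r.tip_extent ahead of it and the grasp point (between the pads) lies 2 mm behind it (r.tip_extent is the distance from the TCP to the fingertips, in m); z points along the fingers, y is the line along which they close (so a half turn about z gives the same grasp; the last joint's range is limited). The gripper opens to 93 mm and grips with 3 to 60 N. Pads are 15 mm wide; open, the fingers measure 128 mm over their backs; the gripper's body (75 mm by 188 mm) begins 65 mm behind the grasp point.
Start: joints at [-1.21, 0.351, 1.652, -0, 1.139, -0.085], TCP at [0.237, -0.496, 0.236] pointing down, gripper open.
Joint ranges: [-2.75, 2.75], [-0.79, 2.1], [0.01, 2.65], [-1.57, 4.71], [0.07, 3.14], [-2.87, 2.87]. Speed limits (rad/s): [2.22, 2.22, 2.79, 3.14, 3.14, 3.14].

INTERFACE

Orientations are given as a rotation vector (axis times angle).
In Python, from rig import r gives the robot as it stands.
- The arm moves only by the tool servo_tool, never from a script. Its argument "plan" is a list of rows, each an object with "translation": the shift along the tool's x, y, z in units of 0.3 m (1.0 is 0.3 m), a list of three; "rot": the turn, a rotation vector about the tool's x, y, z in units of 360 degrees (1.0 is 360 degrees), a list of three; "jaw": the closure, from -1 (fully open) to 1 (shut), so that 0 is half open. In form: [{"translation": [x, y, z], "rot": [wx, wy, wz], "jaw": jaw}, ...]. A call has exactly 5 rows; each row is the pose to reach, as a shift and turn from the pose commanded when the call began, along the tool's axes at that moment, turning the shorter way round; what a row does not reach only later rows make up. A row lasts 1/12 s, in which the tool goes at most 41.7 mm and 7.16 degrees, less where a joint would pass 70% of its speed; a pose out of reach is approached as far as the arm can. A call with a number of a shift or a turn outside -1 to 1 is refused whole. A call with a gripper value outside its range is refused whole. The fingers move at their own pace and stop on an object; "newtons" is the grip in N (left out, the last holds). Time passes only in rows, so rows that repeat a pose let the fingers close, or fill a call up. It gives the time, the measured TCP pose, the force, the opening and the grip force at its end, in the units of the state.
- r.read_state(): the state, without advancing time (a new reading comes with each control period).
- r.camera(name): name is "scene" or "top" or "wrist"; returns a dict with "color" (384x512x3 uint8, red, green, blue), "depth" (384x512 float32, m along the optical axis (not along the pixel's ray), 0 where there is no reading), "K" (3x3 intrinsics, pixels), "pose" (4x4, takes a point from camera to world coordinates); the wrist camera has in their place "hand_eye" (4x4, takes a point from camera to tool coordinates, whose origin is the TCP and whose axes are the flange's). Camera axes: x right, y down, z forward; pixel columns grow to the right and rows downward; lengths in m; the calibration is good to about 2 mm. A picture is of the moment at which its call begins: read the wrist's pose just before it.
- r.sign_off(): hands the job in; it is judged then, once.
The state is a dict: "clock": time; "joint_pos": joint angles; "dq": joint speeds; "effort": joint torques, N m; "eef_pos": TCP position; "ee_rot": TCP orientation; "force": force on the tool from outside, world axes, zero at the start; "torque": the same for the moment, N m; "width": opening from 0.0 (shut) to 1.0 (fully open); "grasp_force": force on a finger pad.
Only numpy, scipy, OpenCV 4.12 (cv2) and the standard library are available. Lean on these libraries where they do the work, as an engineer would, in place of code of your own. Each camera call takes 0.05 s, during which the arm holds its last target. There are 200 camera calls.

TASK

A hex nut and a feather key have fallen into the open gearcase. Take the sprung tongs from the tool block and with them fish both out, never touching the two parts with the gripper itself: set the nut down (do not drop it) in the tin that holds nuts and the key in the tin that holds keys. Then stand the tongs back upright in their slot in the block and let go, leaving everything else on the bench where it was.

Things in the scene. Friction and masses are not known exactly. Their poses are not given: they have to be found in the camera images.
- tongs_grip (a point): grip point of the sprung steel tongs (big tweezers, 70 g), midway between the two finger plates. z runs from tips up to bow; y is the line along which the arms close. They stand tips down in the slot. Plates 16 mm wide (x), from 17 below to 15 mm above this point; bow ends 42 mm above, tips 114 mm below. At rest 32 mm over the plates, 36 mm between the tips
- tong_l (a joint): turn of each arm about the bow (both turn alike), rad: 0 sprung open, 0.124 tips shut. Squeeze the plates along y: 28 mm over the plates = 21 mm between the tips, 26 mm = 13 mm (arms parallel), 23 mm = shut. Spring: 4 N per plate at rest, 10 N near shut; a 25 to 40 N grip gives 3 to 7 N at the tips. Held at 27 to 30.5 mm the tongs stay in the gripper, tips open
- tongs_tip (a point): point midway between the ends of the tongs' tips, 114 mm below the grip point along the tongs' -z, same axes. Each tip is a flat plate 10 mm wide (x), 3 mm thick (y), straight for its last 22 mm; the arms above are 11 mm wide. At rest 42 mm over the tips' outer faces
- tongs: the tongs as a whole; origin and axes as at the tongs_tip point
- slot (a point): centre of the floor of the tongs' slot: 16 mm (x) by 50 mm (y), 53 mm deep, floor 7 mm above the bench, at the centre of a fixed wooden block 160 (x) x 76 (y) x 60 mm high. The tongs stand with their y along the slot's y. Two screwdrivers stand fixed in the block at x = +-54 mm, handles 24 mm thick, tops 143 mm above the bench
- gearcase: open cast-aluminium gearcase half lying face up, fixed; origin at the centre of its underside. Outside 240 (x) x 176 (y) x 78 mm high, walls and floor 8 mm. Bolt bosses of radius 11 mm on the outside of the long walls, centres at y = +-90, x = 0, +-122. One of the two dropped parts lies flat on the floor of each -y bay, either way round
- case_floor (a point): centre of the gearcase's dark inner floor, 8 mm above the bench, axes of the case. In plan, mm: gears on shafts, discs of radius 38 at (34, 30) and 34 at (-28, 30), up to 62 mm above this floor; selector shaft and arm at x -85, y 30 to 80; web 6 thick at x 0, from the -y wall to y -6, 42 high, which parts the -y side into two bays of about 109 x 72
- nut_center (a point): steel hex nut lying flat, 17 mm across flats, 9 mm high, 13 to 22 g, threaded hole through it; the point is its centre, half-way up. z up; flats look along x and every 60 degrees from it
- nut: the hex nut; origin at the centre of its underside
- key_center (a point): steel feather key (small bar with rounded ends) lying flat, 28 long (x) x 10 wide (y) x 8 mm high, 14 to 25 g; the point is its centre, half-way up
- feather_key: the feather key; origin at the centre of its underside
- nut_tin: open dark steel tin, outside 90 (x) x 70 (y) x 30 mm high, walls and floor 3 mm, fixed; origin at the centre of its underside. Holds three hex nuts (fixed) in its +x half (x above 16 mm, up to 9 mm above the tin's floor); the -x half is empty. The three tins are alike but for their contents and change places
- key_tin: open dark steel tin, outside 90 (x) x 70 (y) x 30 mm high, walls and floor 3 mm, fixed; origin at the centre of its underside. Holds three feather keys (fixed) in its +x half (x above 11 mm, up to 8 mm above the tin's floor); the -x half is empty. The three tins are alike but for their contents and change places
- washer_tin: open dark steel tin, outside 90 (x) x 70 (y) x 30 mm high, walls and floor 3 mm, fixed; origin at the centre of its underside. Holds washers (fixed) in its +x half (x above 2 mm, up to 4 mm above the tin's floor); the -x half is empty. The three tins are alike but for their contents and change places. Not needed
- oil_bottle: grey oil bottle standing, 64 mm diameter, 165 mm high; origin at the centre of its underside. Loose: leave it standing
- bearing: bearing ring, 52 mm across, 15 mm high, origin underneath. Loose: leave it
- socket: deep socket standing, 26 mm diameter, 60 mm high, origin underneath. Loose: leave it
- grease_tin: green grease tin, 80 mm diameter, 52 mm high, origin underneath. Leave it
- lock_bottle: small white bottle standing, 32 mm diameter, 85 mm high, origin underneath. Leave it
There are look-alikes about, which are no part of the job. Leave any turquoise or yellow look-alike of the nut_tin alone.

How it is judged:
At the end, for the whole second after the job is handed in: Nut lies in the nut tin, key in the key tin (centres inside the walls, below the rim), at rest; tongs still, tips within 12 mm (level) and 18 mm (in all) of the slot-floor centre, leaning under 0.25 rad; bottles, bearing, socket and grease tin each within 20 mm of their start (x of nut_center in the frame of nut_tin between -0.043 and 0.043 m and y of nut_center in the frame of nut_tin between -0.033 and 0.033 m and z of nut_center in the frame of nut_tin between 0 and 0.026 m and x of key_center in the frame of key_tin between -0.043 and 0.043 m and y of key_center in the frame of key_tin between -0.033 and 0.033 m and z of key_center in the frame of key_tin between 0 and 0.026 m and linear speed of each of nut, feather_key, tongs below 0.03 m/s and horizontal distance between tongs_tip and slot below 0.012 m and distance between tongs_tip and slot below 0.018 m and angle between tongs_grip's own z axis and vertical below 0.25 rad and distance of each of oil_bottle, bearing, socket, grease_tin, lock_bottle from where it was at the start of the episode below 0.02 m); the robot touches nothing.
It fails at once if the gripper itself touches the nut or the key (contact force between any of the fingers, the arm and nut above 0.3 N or contact force between any of the fingers, the arm and feather_key above 0.3 N).
It fails at once if the nut or key is dropped into its tin from above the rim (falls free there, more than 35 mm above the bench) ((contact force between nut and anything else below 0.001 N and height (world z) of nut_center above 0.035 m and horizontal distance between nut_center and nut_tin below 0.06 m and linear speed of nut above 0.3 m/s) or (contact force between feather_key and anything else below 0.001 N and height (world z) of key_center above 0.035 m and horizontal distance between key_center and key_tin below 0.06 m and linear speed of feather_key above 0.3 m/s)).
It fails at once if a bystander is knocked away or over (moved 20 mm or more, or the oil bottle or small bottle tipped past 0.4 rad) (distance of any of oil_bottle, bearing, socket, grease_tin, lock_bottle from where it was at the start of the episode above 0.02 m or angle between any of oil_bottle, lock_bottle's own z axis and vertical above 0.4 rad).
It also fails if it takes over 72 s, if anything falls off the work surface, if the arm or the gripper's body presses on something with over 40 N, if the wrist force passes 120 N, or if a joint passes its speed limit or range.

## Working session

There is one attempt and no reset: what is moved stays moved. The work goes in short steps, Python scripts to look and compute and a tool call to move; the robot and the scene stay as the last step left them, time stands still between calls to the robot, and variables do not carry over. Pictures are saved under pics/ and viewed, at most 10 in all, crops included, and the job is handed in when it is done.

Besides the shell and the picture viewer there is one more tool, called after "Request:" as name(argument=value, ...) on one line, values as JSON. servo_tool: Moves the arm, as the interface text tells. Shifts and turns lie within -1 to 1; 1 stands for 0.3 m of shift or 360 degrees of turn. Its arguments: {"type":"object","properties":{"plan":{"type":"array","items":{"type":"object","properties":{"translation":{"type":"array","items":{"type":"number","minimum":-1,"maximum":1}},"rot":{"type":"array","items":{"type":"number","minimum":-1,"maximum":1}},"jaw":{"type":"number"}}}},"newtons":{"type":"number"}},"required":["plan"]}

```bash
mkdir -p pics; ls; cat > h.py <<'E'
from rig import r
import numpy as np, cv2
from scipy.spatial.transform import Rotation as R
def T(s):
    M=np.eye(4); M[:3,:3]=R.from_rotvec(s["ee_rot"]).as_matrix(); M[:3,3]=s["eef_pos"]; return M
def cam(n):
    s=r.read_state(); c=r.camera(n)
    if n=="wrist": c["pose"]=T(s)@c["hand_eye"]
    return c
def ray(c,u,v,z):  # pixel ray onto plane z
    d=c["pose"][:3,:3]@np.linalg.inv(c["K"])@[u,v,1.]; o=c["pose"][:3,3]
    return o+d*(z-o[2])/d[2]
def proj(c,p):
    q=np.linalg.inv(c["pose"])@np.r_[p,1]; q=c["K"]@q[:3]; return q[:2]/q[2]
def cloud(c):
    d=c["depth"]; v,u=np.indices(d.shape); P=np.stack([u,v,np.ones_like(u)],-1)@np.linalg.inv(c["K"]).T*d[...,None]
    return P@c["pose"][:3,:3].T+c["pose"][:3,3]
def save(n,im): cv2.imwrite("pics/"+n+".png",im[...,::-1])
E
python3 - <<'E'
from h import *
s=r.read_state(); print({k:np.round(v,3) for k,v in s.items()}, r.tip_extent)
import pickle
for n in ("top","scene"):
    c=cam(n); pickle.dump(c,open(n+".pkl","wb")); save(n,cv2.resize(c["color"],(800,600),interpolation=cv2.INTER_CUBIC)); print(n,c["K"].round(1),c["pose"].round(3))
E
```

```text
pics
{'clock': np.float64(0.0), 'joint_pos': array([-1.21 ,  0.351,  1.652, -0.   ,  1.139, -0.085]), 'dq': array([ 0.001,  0.   ,  0.001,  0.   ,  0.   , -0.   ]), 'effort': array([ 2.0000e-03, -4.9733e+01, -2.8525e+01,  7.0000e-02,  2.6000e-02,
       -0.0000e+00]), 'eef_pos': array([ 0.237, -0.496,  0.235]), 'ee_rot': array([-3.063, -0.694,  0.   ]), 'force': array([-0.131, -0.255,  0.19 ]), 'torque': array([0.006, 0.046, 0.027]), 'grasp_force': np.float64(0.0), 'width': np.float64(1.0)} 0.017
top [[398.2   0.  262.4]
 [  0.  398.2 193.2]
 [  0.    0.    1. ]] [[ 0.008 -0.996  0.083  0.403]
 [-1.    -0.008  0.007 -0.088]
 [-0.007 -0.083 -0.996  1.504]
 [ 0.     0.     0.     1.   ]]
scene [[453.2   0.  251.9]
 [  0.  453.2 188.7]
 [  0.    0.    1. ]] [[-0.754  0.492 -0.435  1.131]
 [ 0.656  0.556 -0.51   0.654]
 [-0.009 -0.67  -0.742  1.154]
 [ 0.     0.     0.     1.   ]]
```

View pics/top.png

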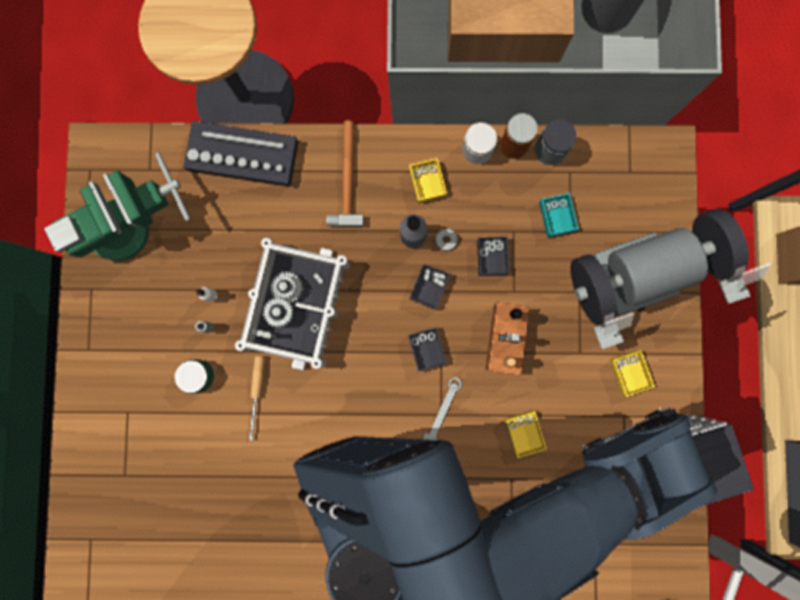

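View pics/scene.png

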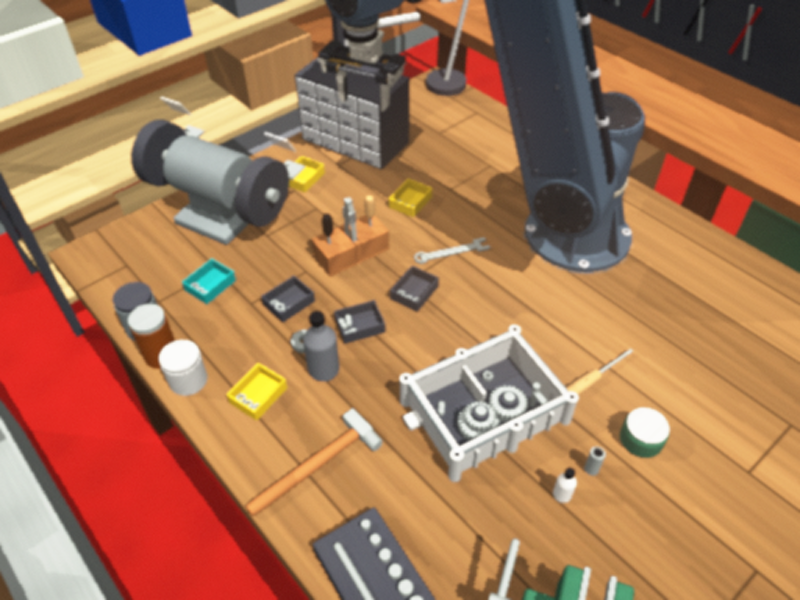

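The top view (800x600) shows three dark tins at (493,256), (431,286) and (428,349). The look-alikes are yellow tins at (428,180), (632,373) and (526,434), and a turquoise one at (560,215). The block with the tongs is at (510,338). The case is at (290,303), with its web at (310,307), a ring-like part (the nut) at (314,328) and a bar (the key) at (319,278). The selector at (264,334) is a look-alike for the key. I'll measure roughly first, then look closer with the wrist camera.

```bash
python3 - <<'E'
from h import *
import pickle
c=pickle.load(open("top.pkl","rb"))
k=1/1.5625
for n,u,v,z in [("tinA",493,256,.03),("tinB",431,286,.03),("tinC",428,349,.03),("block",510,338,.06),("tongs",510,338,.15),("case",290,303,.078),("web",310,307,.05),("nut",314,328,.013),("key",319,278,.013),("oil",413,229,.16),
 ("c1",266,243,.078),("c2",341,261,.078),("c3",316,362,.078),("c4",240,346,.078),("socket",204,327,.06),("lock",206,294,.085)]:
    print(n,ray(c,u*k,v*k,z).round(3))
w=r.camera("wrist"); print(w["hand_eye"].round(3),w["K"].round(1))
s=r.read_state(); print(T(s).round(3))
P=cloud(c)
# tin boxes
hsv=cv2.cvtColor(c["color"],cv2.COLOR_RGB2HSV)
im=c["color"]
a=cv2.resize(im[140:250,140:350],None,fx=3.8,fy=3.8,interpolation=cv2.INTER_CUBIC); save("crop1",a)
E
```

```text
tinA [ 0.638 -0.275  0.03 ]
tinB [ 0.565 -0.127  0.03 ]
tinC [ 0.415 -0.121  0.03 ]
block [ 0.442 -0.31   0.06 ]
tongs [ 0.44  -0.296  0.15 ]
case [0.518 0.199 0.078]
web [0.511 0.157 0.05 ]
nut [0.464 0.152 0.013]
key [0.584 0.143 0.013]
oil [ 0.676 -0.084  0.16 ]
c1 [0.657 0.258 0.078]
c2 [0.616 0.083 0.078]
c3 [0.383 0.136 0.078]
c4 [0.418 0.311 0.078]
socket [0.462 0.401 0.06 ]
lock [0.537 0.391 0.085]
[[-0.002 -0.956 -0.292  0.082]
 [ 1.    -0.002 -0.001 -0.001]
 [ 0.    -0.292  0.956 -0.149]
 [ 0.     0.     0.     1.   ]] [[319.1   0.  257.9]
 [  0.  319.1 191.5]
 [  0.    0.    1. ]]
[[ 0.902  0.431 -0.     0.237]
 [ 0.431 -0.902  0.001 -0.496]
 [ 0.    -0.001 -1.     0.235]
 [ 0.     0.     0.     1.   ]]
```

View pics/crop1.png

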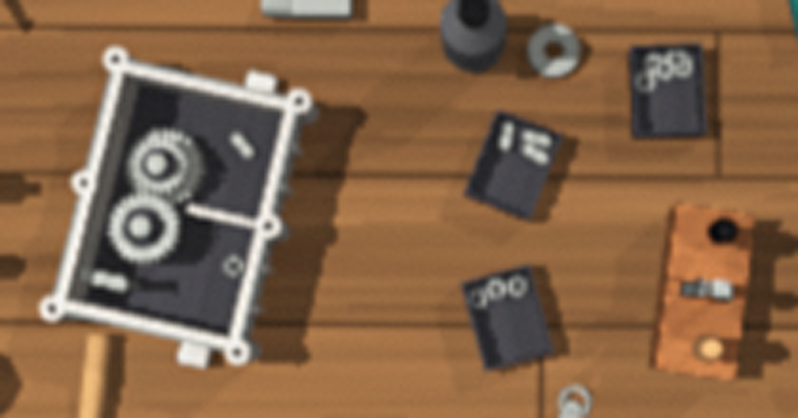

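In this crop, tin C at (505,290) has three rings in its +x half, tin B at (515,165) has bars, and tin A at (667,75) has more rings. The key in the case is at (243,145) and the nut at (233,265). Next I'll take a wrist view of the tins and the block.

Request:
servo_tool(plan=[{"translation": [0.7,-0.22,-0.16],"rot": [0,0,0],"jaw": -1},{"translation": [0.7,-0.22,-0.16],"rot": [0,0,0],"jaw": -1},{"translation": [0.7,-0.22,-0.16],"rot": [0,0,0],"jaw": -1},{"translation": [0.7,-0.22,-0.16],"rot": [0,0,0],"jaw": -1},{"translation": [0.7,-0.22,-0.16],"rot": [0,0,0],"jaw": -1}])

```text
clock: 0.57
eef_pos: [0.387, -0.3558, 0.2804]
ee_rot: [-3.064, -0.694, 0.0]
force: [0.3, -2.1, -0.5]
width: 1.003
grasp_force: 0.0
```

Request:
servo_tool(plan=[{"translation": [0.7,-0.22,-0.16],"rot": [0,0,0.09],"jaw": -1},{"translation": [0.7,-0.22,-0.16],"rot": [0,0,0.09],"jaw": -1},{"translation": [0.7,-0.22,-0.16],"rot": [0,0,0.09],"jaw": -1},{"translation": [0.7,-0.22,-0.16],"rot": [0,0,0.09],"jaw": -1},{"translation": [0.7,-0.22,-0.16],"rot": [0,0,0.09],"jaw": -1}])

```text
clock: 0.98
eef_pos: [0.5258, -0.2267, 0.3217]
ee_rot: [-3.135, 0.198, 0.001]
force: [1.2, -0.5, -0.0]
width: 1.002
grasp_force: 0.0
```

Request:
servo_tool(plan=[{"translation": [0,0,0],"rot": [0,0,0],"jaw": -1},{"translation": [0,0,0],"rot": [0,0,0],"jaw": -1},{"translation": [0,0,0],"rot": [0,0,0],"jaw": -1},{"translation": [0,0,0],"rot": [0,0,0],"jaw": -1},{"translation": [0,0,0],"rot": [0,0,0],"jaw": -1}])

```text
clock: 1.4
eef_pos: [0.5242, -0.229, 0.3211]
ee_rot: [-3.136, 0.189, 0.001]
force: [0.8, -0.1, -0.0]
width: 1.0
grasp_force: 0.0
```

```bash
python3 - <<'E'
from h import *
import pickle
c=cam("wrist"); pickle.dump(c,open("w1.pkl","wb"));print(T(r.read_state()).round(3))
save("w1",cv2.resize(c["color"],(800,600),interpolation=cv2.INTER_CUBIC))
E
```

```text
[[ 0.993 -0.12  -0.     0.524]
 [-0.12  -0.993  0.    -0.229]
 [-0.    -0.    -1.     0.321]
 [ 0.     0.     0.     1.   ]]
```

View pics/w1.png

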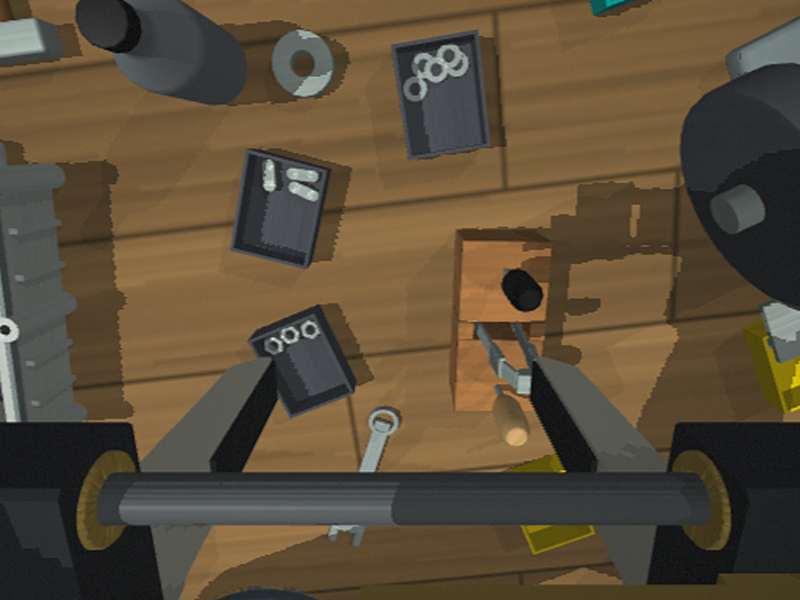

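This view settles the tins: hex nuts in tin C at (300,360), keys in tin B at (283,205) and washers in tin A at (440,95). The tongs stand in the block at (505,365), between the screwdrivers at (520,290) and (510,415).

```bash
python3 - <<'E'
from h import *
import pickle
c=pickle.load(open("w1.pkl","rb")); P=cloud(c); t=pickle.load(open("top.pkl","rb")); Q=cloud(t)
def rect(P,ctr,rad,z0,z1,n):
    m=(np.hypot(P[...,0]-ctr[0],P[...,1]-ctr[1])<rad)&(P[...,2]>z0)&(P[...,2]<z1)
    p=P[m]; (x,y),(w,h),a=cv2.minAreaRect((p[:,:2]*1000).astype(np.float32)); print(n,m.sum(),round(x,1),round(y,1),round(w,1),round(h,1),round(a,1),'z',np.median(p[:,2]).round(4))
for nm,pc in(("w",P),("t",Q)):
    rect(pc,(.442,-.31),.1,.045,.075,nm+"block")
    rect(pc,(.415,-.121),.07,.022,.04,nm+"nuttin")
    rect(pc,(.565,-.127),.07,.022,.04,nm+"keytin")
    rect(pc,(.52,.198),.165,.07,.09,nm+"case")
    p=pc[(abs(pc[...,0]-.44)<.03)&(abs(pc[...,1]+.3)<.04)&(pc[...,2]>.075)&(pc[...,2]<.2)]
    q=p[p[:,2]>.14]; print(nm,"tongs",len(p),p[:,2].max(), q.mean(0).round(4), q.min(0).round(4),q.max(0).round(4))
    for z in(.08,.1,.12,.14): 
        q=p[abs(p[:,2]-z)<.01]; print(z,len(q),q.mean(0).round(4),np.ptp(q,0).round(4))
E
```

```text
wblock 4607 441.8 -303.6 76.5 160.1 82.3 z 0.0603
wnuttin 643 416.0 -114.6 90.6 71.1 15.5 z 0.0295
wkeytin 760 565.6 -120.6 70.7 90.4 68.7 z 0.0299
wcase 1187 518.9 103.0 18.2 220.6 72.0 z 0.0775
w tongs 609 0.16443144036591784 [ 0.4435 -0.2971  0.1559] [ 0.4354 -0.3073  0.1402] [ 0.4496 -0.2893  0.1644]
0.08 54 [ 0.443  -0.3014  0.0826] [0.0151 0.0343 0.0143]
0.1 78 [ 0.4436 -0.3016  0.1001] [0.0172 0.0344 0.0196]
0.12 146 [ 0.4447 -0.2989  0.1199] [0.0187 0.0349 0.0196]
0.14 146 [ 0.4444 -0.2933  0.1388] [0.0158 0.0322 0.0197]
tblock 789 442.1 -305.8 77.0 160.1 82.5 z 0.0595
tnuttin 70 415.6 -117.4 89.8 70.0 15.9 z 0.0297
tkeytin 80 565.3 -122.8 69.8 90.3 68.6 z 0.0297
tcase 937 519.1 197.6 201.9 263.8 77.5 z 0.0775
t tongs 49 0.16695092151564284 [ 0.4417 -0.3019  0.1564] [ 0.434  -0.3165  0.1405] [ 0.4478 -0.2924  0.167 ]
0.08 2 [ 0.4408 -0.287   0.0831] [0.0034 0.0008 0.0055]
0.1 5 [ 0.4386 -0.2997  0.1026] [0.0142 0.0314 0.015 ]
0.12 4 [ 0.4433 -0.2889  0.1193] [0.0104 0.0004 0.0027]
0.14 17 [ 0.4426 -0.2983  0.139 ] [0.0171 0.0274 0.0181]
```

Request:
servo_tool(plan=[{"translation": [-0.239,0.271,0.38],"rot": [0,0,0.002],"jaw": -1},{"translation": [-0.239,0.271,0.38],"rot": [0,0,0.002],"jaw": -1},{"translation": [-0.239,0.271,0.38],"rot": [0,0,0.002],"jaw": -1},{"translation": [-0.239,0.271,0.38],"rot": [0,0,0.002],"jaw": -1},{"translation": [-0.239,0.271,0.38],"rot": [0,0,0.002],"jaw": -1}], newtons=35)

```text
clock: 1.87
eef_pos: [0.4397, -0.3013, 0.2031]
ee_rot: [-3.131, 0.212, 0.01]
force: [-0.5, 0.8, -0.2]
width: 0.999
grasp_force: 0.0
```

Request:
servo_tool(plan=[{"translation": [0,0,0],"rot": [0,0,0],"jaw": -0.5},{"translation": [0,0,0],"rot": [0,0,0],"jaw": -0.5},{"translation": [0,0,0],"rot": [0,0,0],"jaw": -0.5},{"translation": [0,0,0],"rot": [0,0,0],"jaw": -0.5},{"translation": [0,0,0],"rot": [0,0,0],"jaw": -0.5}])

```text
clock: 2.28
eef_pos: [0.4448, -0.3, 0.2082]
ee_rot: [3.134, -0.206, 0.002]
force: [-0.1, -0.1, -0.3]
width: 0.755
grasp_force: 0.0
```

```bash
python3 - <<'E'
from h import *
c=cam("wrist"); print(T(r.read_state()).round(4)); P=cloud(c)
p=P[(abs(P[...,0]-.443)<.03)&(abs(P[...,1]+.302)<.022)&(P[...,2]>.095)&(P[...,2]<.175)]
for z in(.11,.13,.15,.16):
    q=p[abs(p[:,2]-z)<.008]
    if len(q): print(z,len(q),q.mean(0).round(4),q.min(0).round(4),q.max(0).round(4))
E
```

```text
[[ 9.914e-01 -1.310e-01  9.000e-04  4.447e-01]
 [-1.310e-01 -9.914e-01 -7.000e-04 -3.000e-01]
 [ 9.000e-04  6.000e-04 -1.000e+00  2.080e-01]
 [ 0.000e+00  0.000e+00  0.000e+00  1.000e+00]]
0.11 58 [ 0.4493 -0.3031  0.1117] [ 0.4468 -0.3198  0.1051] [ 0.4516 -0.2874  0.1179]
0.13 233 [ 0.4454 -0.3016  0.1332] [ 0.4327 -0.3188  0.122 ] [ 0.4517 -0.2858  0.138 ]
0.15 271 [ 0.444  -0.3024  0.1502] [ 0.4341 -0.3141  0.142 ] [ 0.4494 -0.2907  0.1578]
0.16 565 [ 0.443  -0.3026  0.161 ] [ 0.4343 -0.3115  0.152 ] [ 0.4494 -0.2937  0.1646]
```

Request:
servo_tool(plan=[{"translation": [-0.005,0.009,0.1],"rot": [0,0,0],"jaw": -0.5},{"translation": [-0.005,0.009,0.2],"rot": [0,0,0],"jaw": -0.5},{"translation": [-0.005,0.009,0.295],"rot": [0,0,0],"jaw": -0.5},{"translation": [-0.005,0.009,0.295],"rot": [0,0,0],"jaw": -0.3},{"translation": [-0.005,0.009,0.295],"rot": [0,0,0],"jaw": 0}])

```text
clock: 2.75
eef_pos: [0.4422, -0.3023, 0.1188]
ee_rot: [-3.134, 0.207, 0.003]
force: [0.3, 0.1, 0.7]
width: 0.655
grasp_force: 0.0
```

Request:
servo_tool(plan=[{"translation": [0,0,0],"rot": [0,0,0],"jaw": 0.2},{"translation": [0,0,0],"rot": [0,0,0],"jaw": 0.3},{"translation": [0,0,0],"rot": [0,0,0],"jaw": 0.4},{"translation": [0,0,0],"rot": [0,0,0],"jaw": 0.4},{"translation": [0,0,0],"rot": [0,0,0],"jaw": 0.4}])

```text
clock: 3.17
eef_pos: [0.4425, -0.3028, 0.1197]
ee_rot: [3.134, -0.208, 0.002]
force: [0.7, 1.9, 4.8]
width: 0.319
grasp_force: 10.2
```

Request:
servo_tool(plan=[{"translation": [0,0,0],"rot": [0,0,0],"jaw": 0.4},{"translation": [0,0,0],"rot": [0,0,0],"jaw": 0.4},{"translation": [0,0,0],"rot": [0,0,0],"jaw": 0.4},{"translation": [0,0,0],"rot": [0,0,0],"jaw": 0.4},{"translation": [0,0,0],"rot": [0,0,0],"jaw": 0.4}])

```text
clock: 3.58
eef_pos: [0.4427, -0.3029, 0.1196]
ee_rot: [3.134, -0.208, 0.002]
force: [0.9, 1.9, 6.7]
width: 0.304
grasp_force: 12.6
```

Request:
servo_tool(plan=[{"translation": [0,0,-0.07],"rot": [0,0,0],"jaw": 0.4},{"translation": [0,0,-0.17],"rot": [0,0,0],"jaw": 0.4},{"translation": [0,0,-0.27],"rot": [0,0,0],"jaw": 0.4},{"translation": [0,0,-0.37],"rot": [0,0,0],"jaw": 0.4},{"translation": [0,0,-0.48],"rot": [0,0,0],"jaw": 0.4}])

```text
clock: 4.0
eef_pos: [0.4418, -0.3025, 0.2639]
ee_rot: [-3.134, 0.208, 0.002]
force: [-0.4, 0.0, -0.8]
width: 0.303
grasp_force: 5.7
```

Request:
servo_tool(plan=[{"translation": [-0.01,-0.08,0],"rot": [0,0,0],"jaw": 0.4},{"translation": [-0.03,-0.2,0],"rot": [0,0,0],"jaw": 0.4},{"translation": [-0.05,-0.33,0],"rot": [0,0,0],"jaw": 0.4},{"translation": [-0.06,-0.46,0],"rot": [0,0,0],"jaw": 0.4},{"translation": [-0.08,-0.59,0],"rot": [0,0,0],"jaw": 0.4}])

```text
clock: 4.42
eef_pos: [0.4415, -0.1226, 0.263]
ee_rot: [3.134, -0.209, 0.0]
force: [0.7, -0.4, -0.8]
width: 0.305
grasp_force: 5.7
```

Request:
servo_tool(plan=[{"translation": [-0.02,-0.13,0],"rot": [0,0,0],"jaw": 0.4},{"translation": [-0.04,-0.26,0],"rot": [0,0,0],"jaw": 0.4},{"translation": [-0.06,-0.39,0],"rot": [0,0,0],"jaw": 0.4},{"translation": [-0.08,-0.52,0],"rot": [0,0,0],"jaw": 0.4},{"translation": [-0.1,-0.65,0],"rot": [0,0,0],"jaw": 0.4}])

```text
clock: 4.83
eef_pos: [0.4373, 0.0749, 0.2631]
ee_rot: [3.135, -0.208, 0.001]
force: [0.5, -0.8, -0.3]
width: 0.3
grasp_force: 5.7
```

Request:
servo_tool(plan=[{"translation": [-0.02,-0.12,0],"rot": [0,0,0],"jaw": 0.4},{"translation": [-0.02,-0.26,0],"rot": [0,0,0],"jaw": 0.4},{"translation": [-0.02,-0.26,0],"rot": [0,0,0],"jaw": 0.4},{"translation": [-0.02,-0.26,0],"rot": [0,0,0],"jaw": 0.4},{"translation": [-0.02,-0.26,0],"rot": [0,0,0],"jaw": 0.4}])

```text
clock: 5.25
eef_pos: [0.4419, 0.1509, 0.2627]
ee_rot: [3.134, -0.207, -0.001]
force: [-0.5, -0.3, -0.8]
width: 0.3
grasp_force: 5.7
```

```bash
python3 - <<'E'
from h import *
import pickle
c=cam("wrist"); pickle.dump(c,open("w2.pkl","wb"));print(T(r.read_state()).round(4))
save("w2",cv2.resize(c["color"],(800,600),interpolation=cv2.INTER_CUBIC))
E
```

```text
[[ 9.912e-01 -1.324e-01 -4.000e-04  4.420e-01]
 [-1.324e-01 -9.912e-01 -4.000e-04  1.504e-01]
 [-3.000e-04  4.000e-04 -1.000e+00  2.628e-01]
 [ 0.000e+00  0.000e+00  0.000e+00  1.000e+00]]
```

View pics/w2.png

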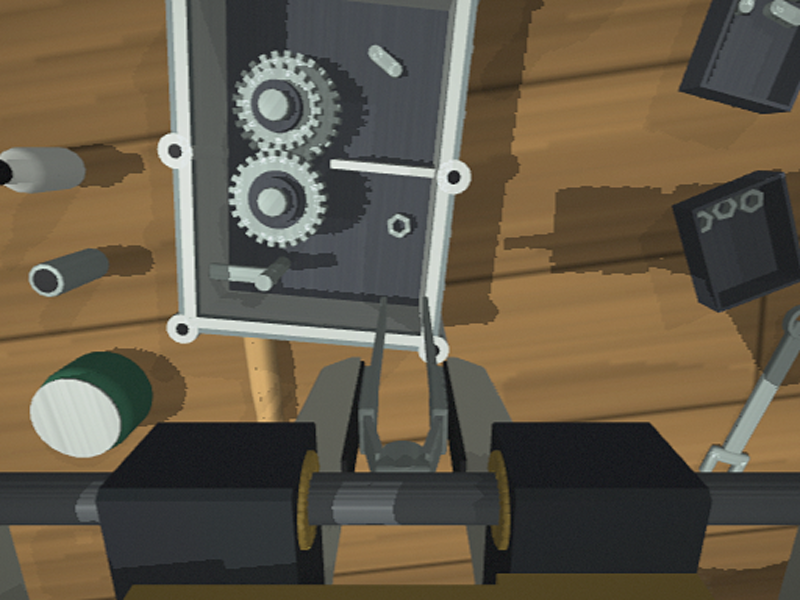

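The wrist view shows the key lying flat at (385,60), the nut at (399,225), and the tongs' tips at (383,300) and (426,300), hanging straight. Now I'll measure both parts.

```bash
cat > m.py <<'E'
from h import *
def blob(c,uv,z,box=26,thr=None):
    u,v=map(int,uv); y0,x0=max(0,v-box),u-box
    g=cv2.cvtColor(c["color"],cv2.COLOR_RGB2GRAY)[y0:v+box,x0:u+box]
    if thr is None: thr,_=cv2.threshold(g,0,255,cv2.THRESH_OTSU)
    cs,_=cv2.findContours((g>thr).astype(np.uint8),cv2.RETR_EXTERNAL,cv2.CHAIN_APPROX_NONE)
    k=min(cs,key=lambda k: np.hypot(*(k.reshape(-1,2).mean(0)+[x0-u,y0-v])) + (1e3 if len(k)<12 else 0))
    p=np.array([ray(c,a+x0,b+y0,z) for a,b in k.reshape(-1,2)])
    q=(p[:,:2]*1000).astype(np.float32); h=cv2.convexHull(q); M=cv2.moments(h)
    return dict(thr=thr,cen=(M["m10"]/M["m00"],M["m01"]/M["m00"]),rect=cv2.minAreaRect(q),hull=h.reshape(-1,2).round(1))
E
python3 - <<'E'
from m import *
import pickle
c=pickle.load(open("w2.pkl","rb")); k=1/1.5625
for n,uv,z in(("nut",(399*k,225*k),.017),("key",(385*k,60*k),.016)):
    b=blob(c,uv,z,box=16); print(n,b["thr"],np.round(b["cen"],1),[np.round(x,1) for x in b["rect"]]); h=b["hull"]
    d=h-b["cen"]
    w=[np.ptp(h@[np.cos(a),np.sin(a)]).round(1) for a in np.radians(np.arange(0,180,10))]; print(w)
    print("mean depth z", cloud(c)[int(uv[1])-1:int(uv[1])+2,int(uv[0])-5:int(uv[0])+6,2].round(3).max())
P=cloud(c); print(P[125:135,225:280,2].max())
for u,v in((383,300),(426,300)): 
    print(ray(c,u*k,v*k,.1505).round(4), P[int(v*k)-1,int(u*k)].round(4),P[int(v*k)-4,int(u*k)].round(4))
# camera floor z at bay, case rim
rect=P[(P[...,2]>.07)&(P[...,2]<.085)&(np.hypot(P[...,0]-.519,P[...,1]-.2)<.17)][:,:2]*1000
print(cv2.minAreaRect(rect.astype(np.float32)))
E
```

```text
nut 122.0 [464.1 153.1] [array([464.4, 152.7]), array([17.4, 17.3]), np.float64(82.3)]
[np.float64(17.8), np.float64(18.0), np.float64(17.6), np.float64(16.9), np.float64(17.8), np.float64(18.6), np.float64(18.9), np.float64(18.5), np.float64(17.6), np.float64(17.2), np.float64(18.0), np.float64(18.3), np.float64(18.5), np.float64(18.2), np.float64(17.3), np.float64(17.0), np.float64(17.5), np.float64(17.5)]
mean depth z 0.019
key 121.0 [583.9 146.7] [array([583.9, 146.6]), array([27.3, 10.1]), np.float64(44.7)]
[np.float64(21.8), np.float64(24.1), np.float64(25.6), np.float64(26.4), np.float64(27.0), np.float64(27.2), np.float64(26.6), np.float64(25.2), np.float64(23.1), np.float64(21.4), np.float64(19.3), np.float64(16.6), np.float64(13.8), np.float64(10.8), np.float64(11.6), np.float64(14.4), np.float64(17.1), np.float64(19.2)]
mean depth z 0.019
0.4120811763331149
[0.4444 0.1629 0.1505] [0.4471 0.1624 0.1563] [0.4069 0.174  0.0065]
[0.4413 0.1395 0.1505] [0.4437 0.14   0.1553] [0.4237 0.1391 0.0792]
((505.2281494140625, 203.11602783203125), (202.4640350341797, 234.1707763671875), 77.40247344970703)
```

Request:
servo_tool(plan=[{"translation": [0.069,-0.016,0.0],"rot": [0,0,-0.021],"jaw": 0.37},{"translation": [0.069,-0.016,0.1],"rot": [0,0,-0.021],"jaw": 0.37},{"translation": [0.069,-0.016,0.2],"rot": [0,0,-0.021],"jaw": 0.37},{"translation": [0.069,-0.016,0.28],"rot": [0,0,-0.021],"jaw": 0.37},{"translation": [0.069,-0.016,0.342],"rot": [0,0,-0.021],"jaw": 0.37}])

```text
clock: 5.72
eef_pos: [0.4628, 0.1515, 0.1585]
ee_rot: [3.141, -0.004, -0.003]
force: [0.3, -0.0, -1.0]
width: 0.315
grasp_force: 5.0
```

Request:
servo_tool(plan=[{"translation": [0,0,0],"rot": [0,0,0],"jaw": 0.37},{"translation": [0,0,0],"rot": [0,0,0],"jaw": 0.37},{"translation": [0,0,0],"rot": [0,0,0],"jaw": 0.37},{"translation": [0,0,0],"rot": [0,0,0],"jaw": 0.37},{"translation": [0,0,0],"rot": [0,0,0],"jaw": 0.37}])

```text
clock: 6.13
eef_pos: [0.4639, 0.1532, 0.1615]
ee_rot: [-3.141, 0.001, -0.003]
force: [0.1, 0.1, 0.2]
width: 0.318
grasp_force: 5.0
```

```bash
python3 - <<'E'
from h import *
c=cam("wrist"); print(T(r.read_state()).round(4)); x,y=map(int,proj(c,[.464,.153,.017])); print(x,y)
save("w3",cv2.resize(c["color"][max(0,y-75):y+75,x-100:x+100],None,fx=3,fy=3,interpolation=cv2.INTER_CUBIC))
E
```

```text
[[ 1.000e+00 -4.000e-04  1.700e-03  4.637e-01]
 [-4.000e-04 -1.000e+00  4.000e-04  1.533e-01]
 [ 1.700e-03 -4.000e-04 -1.000e+00  1.613e-01]
 [ 0.000e+00  0.000e+00  0.000e+00  1.000e+00]]
259 183
```

View pics/w3.png

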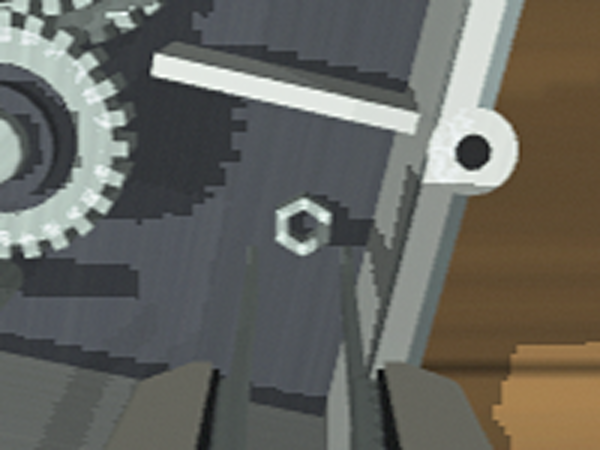

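The crop shows the nut at (302,225) centred between the tips at (250,250) and (346,250), with its flats facing them. I'll go down and squeeze.

Request:
servo_tool(plan=[{"translation": [0,0.002,0.04],"rot": [0,0,0],"jaw": 0.37},{"translation": [0,0.002,0.08],"rot": [0,0,0],"jaw": 0.37},{"translation": [0,0.002,0.11],"rot": [0,0,0],"jaw": 0.37},{"translation": [0,0.002,0.131],"rot": [0,0,0],"jaw": 0.37},{"translation": [0,0.002,0.131],"rot": [0,0,0],"jaw": 0.37}], newtons=32)

```text
clock: 6.6
eef_pos: [0.4631, 0.1526, 0.1203]
ee_rot: [3.141, -0.0, -0.002]
force: [-0.3, -0.4, -0.7]
width: 0.317
grasp_force: 5.0
```

Request:
servo_tool(plan=[{"translation": [0,0,0],"rot": [0,0,0],"jaw": 0.37},{"translation": [0,0,0],"rot": [0,0,0],"jaw": 0.4},{"translation": [0,0,0],"rot": [0,0,0],"jaw": 0.43},{"translation": [0,0,0],"rot": [0,0,0],"jaw": 0.46},{"translation": [0,0,0],"rot": [0,0,0],"jaw": 0.5}])

```text
clock: 7.02
eef_pos: [0.4635, 0.1527, 0.1214]
ee_rot: [-3.141, 0.0, -0.001]
force: [-0.0, -0.3, 1.5]
width: 0.286
grasp_force: 32.0
```

Request:
servo_tool(plan=[{"translation": [0,0,0],"rot": [0,0,0],"jaw": 0.7},{"translation": [0,0,0],"rot": [0,0,0],"jaw": 0.7},{"translation": [0,0,0],"rot": [0,0,0],"jaw": 0.7},{"translation": [0,0,0],"rot": [0,0,0],"jaw": 0.7},{"translation": [0,0,0],"rot": [0,0,0],"jaw": 0.7}])

```text
clock: 7.43
eef_pos: [0.4636, 0.1528, 0.1214]
ee_rot: [-3.141, 0.0, -0.001]
force: [0.3, 0.2, 5.7]
width: 0.288
grasp_force: 32.0
```

Request:
servo_tool(plan=[{"translation": [0,0,-0.03],"rot": [0,0,0],"jaw": 0.7},{"translation": [0,0,-0.1],"rot": [0,0,0],"jaw": 0.7},{"translation": [0,0,-0.2],"rot": [0,0,0],"jaw": 0.7},{"translation": [0,0,-0.31],"rot": [0,0,0],"jaw": 0.7},{"translation": [0,0,-0.42],"rot": [0,0,0],"jaw": 0.7}])

```text
clock: 7.85
eef_pos: [0.4626, 0.1526, 0.2486]
ee_rot: [3.141, -0.0, -0.002]
force: [0.0, 0.9, -1.4]
width: 0.283
grasp_force: 32.0
```

Request:
servo_tool(plan=[{"translation": [0,0,0],"rot": [0,0,0],"jaw": 0.7},{"translation": [-0.02,0.08,0],"rot": [0,0,0],"jaw": 0.7},{"translation": [-0.04,0.19,0],"rot": [0,0,0],"jaw": 0.7},{"translation": [-0.07,0.3,0],"rot": [0,0,0],"jaw": 0.7},{"translation": [-0.1,0.41,0],"rot": [0,0,0],"jaw": 0.7}])

```text
clock: 8.27
eef_pos: [0.4322, 0.0286, 0.2467]
ee_rot: [-3.142, -0.001, 0.001]
force: [1.0, -0.2, -0.6]
width: 0.283
grasp_force: 32.0
```

Request:
servo_tool(plan=[{"translation": [-0.03,0.12,0],"rot": [0,0,0],"jaw": 0.7},{"translation": [-0.06,0.24,0],"rot": [0,0,0],"jaw": 0.7},{"translation": [-0.09,0.36,0],"rot": [0,0,0],"jaw": 0.7},{"translation": [-0.117,0.46,0],"rot": [0,0,0],"jaw": 0.7},{"translation": [-0.117,0.5,0],"rot": [0,0,0],"jaw": 0.7}])

```text
clock: 8.68
eef_pos: [0.3965, -0.1229, 0.2468]
ee_rot: [3.141, -0.004, -0.002]
force: [-0.5, 0.7, -0.3]
width: 0.287
grasp_force: 32.0
```

Request:
servo_tool(plan=[{"translation": [0,0,0],"rot": [0,0,0],"jaw": 0.7},{"translation": [0,0,0],"rot": [0,0,0],"jaw": 0.7},{"translation": [0,0,0],"rot": [0,0,0],"jaw": 0.7},{"translation": [0,0,0],"rot": [0,0,0],"jaw": 0.7},{"translation": [0,0,0],"rot": [0,0,0],"jaw": 0.7}])

```text
clock: 9.1
eef_pos: [0.3982, -0.1194, 0.2469]
ee_rot: [-3.141, -0.002, 0.0]
force: [0.4, -0.5, -2.3]
width: 0.286
grasp_force: 32.0
```

```bash
python3 - <<'E'
from h import *
c=cam("wrist"); M=T(r.read_state()); print(M.round(4)); 
tip=M[:3,3]-[0,0,.1126]; x,y=map(int,proj(c,tip)); print(x,y)
save("w4",cv2.resize(c["color"][max(0,y-75):y+75,x-100:x+100],None,fx=3,fy=3,interpolation=cv2.INTER_CUBIC))
P=cloud(c); m=(np.hypot(P[...,0]-.415,P[...,1]+.117)<.07)&(P[...,2]>.022)&(P[...,2]<.036); print(cv2.minAreaRect((P[m][:,:2]*1000).astype(np.float32)))
E
```

```text
[[ 1.000e+00  1.000e-03 -1.000e-04  3.982e-01]
 [ 1.000e-03 -1.000e+00  1.000e-04 -1.196e-01]
 [-1.000e-04 -1.000e-04 -1.000e+00  2.470e-01]
 [ 0.000e+00  0.000e+00  0.000e+00  1.000e+00]]
259 193
((415.4003601074219, -115.0579605102539), (90.32707214355469, 69.95064544677734), 15.848674774169922)
```

View pics/w4.png

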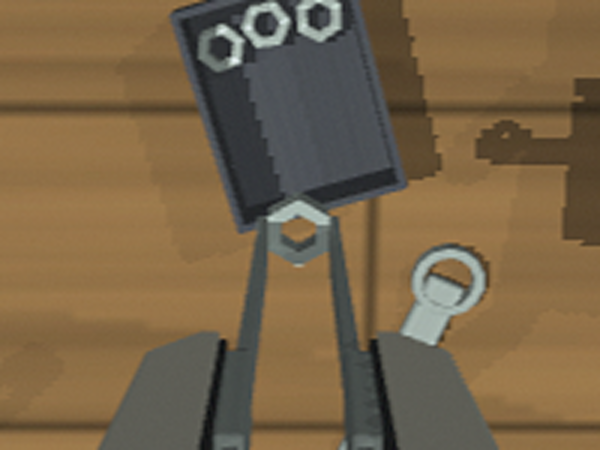

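The nut sits firmly between the tips at (298,230), over the tin with the three hex nuts at (270,20). I'll lower it in.

Request:
servo_tool(plan=[{"translation": [0,0,0.08],"rot": [0,0,0],"jaw": 0.7},{"translation": [0,0,0.18],"rot": [0,0,0],"jaw": 0.7},{"translation": [0,0,0.28],"rot": [0,0,0],"jaw": 0.7},{"translation": [0,0,0.35],"rot": [0,0,0],"jaw": 0.7},{"translation": [0,0,0.39],"rot": [0,0,0],"jaw": 0.7}])

```text
clock: 9.57
eef_pos: [0.3972, -0.1194, 0.1278]
ee_rot: [-3.14, -0.001, 0.004]
force: [0.3, -0.1, -0.1]
width: 0.284
grasp_force: 32.0
```

Request:
servo_tool(plan=[{"translation": [0,0,0.015],"rot": [0,0,0],"jaw": 0.7},{"translation": [0,0,0.03],"rot": [0,0,0],"jaw": 0.7},{"translation": [0,0,0.043],"rot": [0,0,0],"jaw": 0.7},{"translation": [0,0,0.043],"rot": [0,0,0],"jaw": 0.7},{"translation": [0,0,0.043],"rot": [0,0,0],"jaw": 0.7}])

```text
clock: 9.98
eef_pos: [0.3984, -0.1203, 0.1176]
ee_rot: [3.141, -0.0, 0.001]
force: [0.6, 0.6, -1.1]
width: 0.29
grasp_force: 32.0
```

Request:
servo_tool(plan=[{"translation": [0,0,0.003],"rot": [0,0,0],"jaw": 0.7},{"translation": [0,0,0.003],"rot": [0,0,0],"jaw": 0.5},{"translation": [0,0,0.003],"rot": [0,0,0],"jaw": 0.44},{"translation": [0,0,0.003],"rot": [0,0,0],"jaw": 0.41},{"translation": [0,0,0.003],"rot": [0,0,0],"jaw": 0.38}])

```text
clock: 10.4
eef_pos: [0.3982, -0.1203, 0.1164]
ee_rot: [3.141, -0.0, 0.0]
force: [-0.5, -0.4, -0.3]
width: 0.309
grasp_force: 5.4
```

Request:
servo_tool(plan=[{"translation": [0,0,0],"rot": [0,0,0],"jaw": 0.37},{"translation": [0,0,0],"rot": [0,0,0],"jaw": 0.36},{"translation": [0,0,0],"rot": [0,0,0],"jaw": 0.36},{"translation": [0,0,0],"rot": [0,0,0],"jaw": 0.36},{"translation": [0,0,0],"rot": [0,0,0],"jaw": 0.36}])

```text
clock: 10.82
eef_pos: [0.3981, -0.1203, 0.1162]
ee_rot: [-3.142, 0.0, 0.0]
force: [-0.2, 1.1, 0.3]
width: 0.322
grasp_force: 4.8
```

Request:
servo_tool(plan=[{"translation": [0,0,-0.05],"rot": [0,0,0],"jaw": 0.36},{"translation": [0,0,-0.13],"rot": [0,0,0],"jaw": 0.36},{"translation": [0,0,-0.23],"rot": [0,0,0],"jaw": 0.36},{"translation": [0,0,-0.33],"rot": [0,0,0],"jaw": 0.36},{"translation": [0,0,-0.44],"rot": [0,0,0],"jaw": 0.36}])

```text
clock: 11.23
eef_pos: [0.3975, -0.1201, 0.2493]
ee_rot: [-3.141, 0.001, 0.002]
force: [0.4, 0.3, -0.6]
width: 0.325
grasp_force: 4.8
```

```bash
python3 - <<'E'
from m import *
c=cam("wrist"); M=T(r.read_state()); print(M[:3,3].round(4)); 
uv=proj(c,[.398,-.1203,.012]); b=blob(c,uv,.012,box=20); print(uv,b["cen"],b["rect"])
a=np.radians(15.7); d=np.array(b["cen"])-[415.7,-115]; print("tin frame",d@[np.cos(a),np.sin(a)],d@[-np.sin(a),np.cos(a)])
P=cloud(c);u,v=map(int,uv); print(P[v-8:v+9:2,u-8:u+9:2,2].round(3))
E
```

```text
[ 0.4    -0.121   0.2552]
[259.22742303 162.56538762] (398.75233463565166, -119.38428549384491) ((398.6537170410156, -119.4063720703125), (16.080547332763672, 17.547203063964844), 89.86891174316406)
tin frame -17.501767177375978 0.36533034694051736
[[0.003 0.003 0.004 0.007 0.009 0.003 0.003 0.005 0.004]
 [0.004 0.004 0.012 0.013 0.013 0.012 0.007 0.005 0.003]
 [0.004 0.013 0.012 0.013 0.003 0.012 0.013 0.012 0.003]
 [0.003 0.012 0.004 0.003 0.003 0.004 0.014 0.012 0.002]
 [0.004 0.013 0.003 0.004 0.004 0.004 0.013 0.004 0.003]
 [0.004 0.012 0.008 0.003 0.004 0.008 0.012 0.005 0.004]
 [0.003 0.012 0.012 0.012 0.012 0.011 0.012 0.005 0.003]
 [0.003 0.004 0.012 0.013 0.012 0.012 0.003 0.003 0.003]
 [0.002 0.003 0.003 0.003 0.003 0.004 0.004 0.004 0.004]]
```

The nut lies flat in the nut tin at (-17, 0) mm in the tin's frame. Now for the key.

Request:
servo_tool(plan=[{"translation": [0.04,-0.06,0],"rot": [0,0,0],"jaw": 0.38},{"translation": [0.1,-0.15,0],"rot": [0,0,0],"jaw": 0.38},{"translation": [0.17,-0.25,0],"rot": [0,0,0],"jaw": 0.38},{"translation": [0.24,-0.35,0],"rot": [0,0,0],"jaw": 0.38},{"translation": [0.31,-0.45,0],"rot": [0,0,0],"jaw": 0.38}])

```text
clock: 11.7
eef_pos: [0.4918, 0.0163, 0.2481]
ee_rot: [3.142, -0.001, 0.0]
force: [0.6, -0.7, -0.5]
width: 0.313
grasp_force: 5.2
```

Request:
servo_tool(plan=[{"translation": [0.07,-0.1,0],"rot": [0,0,-0.015],"jaw": 0.38},{"translation": [0.14,-0.2,0],"rot": [0,0,-0.03],"jaw": 0.38},{"translation": [0.21,-0.3,0],"rot": [0,0,-0.045],"jaw": 0.38},{"translation": [0.27,-0.39,0],"rot": [0,0,-0.06],"jaw": 0.38},{"translation": [0.3,-0.44,0],"rot": [0,0,-0.075],"jaw": 0.38}])

```text
clock: 12.12
eef_pos: [0.5824, 0.1495, 0.2475]
ee_rot: [-3.052, -0.742, -0.0]
force: [-0.1, 0.2, -1.0]
width: 0.31
grasp_force: 5.2
```

Request:
servo_tool(plan=[{"translation": [0,0,0],"rot": [0,0,-0.015],"jaw": 0.38},{"translation": [0,0,0],"rot": [0,0,-0.03],"jaw": 0.38},{"translation": [0,0,0],"rot": [0,0,-0.05],"jaw": 0.38},{"translation": [0,0,0],"rot": [0,0,-0.05],"jaw": 0.38},{"translation": [0,0,0],"rot": [0,0,-0.05],"jaw": 0.38}])

```text
clock: 12.53
eef_pos: [0.5811, 0.1466, 0.2479]
ee_rot: [-2.905, -1.196, 0.001]
force: [-0.3, -0.1, -0.9]
width: 0.312
grasp_force: 5.2
```

Request:
servo_tool(plan=[{"translation": [0,0,0.06],"rot": [0,0,0],"jaw": 0.38},{"translation": [0,0,0.14],"rot": [0,0,0],"jaw": 0.38},{"translation": [0,0,0.22],"rot": [0,0,0],"jaw": 0.38},{"translation": [0,0,0.28],"rot": [0,0,0],"jaw": 0.38},{"translation": [0,0,0.3],"rot": [0,0,0],"jaw": 0.38}])

```text
clock: 12.95
eef_pos: [0.5799, 0.1463, 0.1554]
ee_rot: [-2.904, -1.195, 0.006]
force: [-0.3, -0.5, -1.6]
width: 0.314
grasp_force: 5.2
```

Request:
servo_tool(plan=[{"translation": [0,0,0],"rot": [0,0,0],"jaw": 0.38},{"translation": [0,0,0],"rot": [0,0,0],"jaw": 0.38},{"translation": [0,0,0],"rot": [0,0,0],"jaw": 0.38},{"translation": [0,0,0],"rot": [0,0,0],"jaw": 0.38},{"translation": [0,0,0],"rot": [0,0,0],"jaw": 0.38}])

```text
clock: 13.37
eef_pos: [0.5816, 0.1467, 0.1592]
ee_rot: [2.903, 1.201, 0.002]
force: [0.1, -0.2, -0.8]
width: 0.312
grasp_force: 5.2
```

```bash
python3 - <<'E'
from m import *
c=cam("wrist"); M=T(r.read_state()); print(M.round(4)); 
x,y=map(int,proj(c,[.584,.1467,.016])); print(x,y, proj(c,M[:3,3]-[0,0,.1126]))
save("w5",cv2.resize(c["color"][max(0,y-75):y+75,x-100:x+100],None,fx=3,fy=3,interpolation=cv2.INTER_CUBIC))
b=blob(c,(x,y),.016,box=25); print(b["cen"],b["rect"]); d=np.array(b["cen"])/1000-M[:2,3]; print("tool d",d@M[:2,0],d@M[:2,1])
E
```

```text
[[ 7.076e-01  7.066e-01  1.300e-03  5.815e-01]
 [ 7.066e-01 -7.076e-01  2.000e-04  1.467e-01]
 [ 1.100e-03  7.000e-04 -1.000e+00  1.590e-01]
 [ 0.000e+00  0.000e+00  0.000e+00  1.000e+00]]
260 182 [259.03345587 194.24163321]
(583.7795688331275, 146.81868746553366) ((583.9623413085938, 146.9419403076172), (26.752338409423828, 9.73996639251709), 41.99311065673828)
tool d 0.0017178510972573487 0.001500867428448499
```

View pics/w5.png

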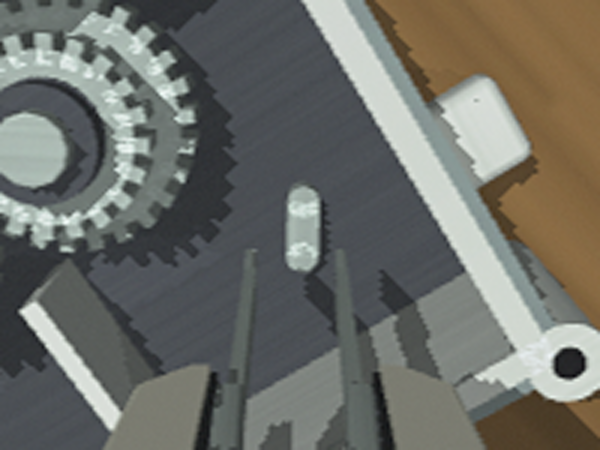

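The crop shows the key at (304,228) lying parallel to the tips at (248,250) and (343,250), about 1.5 mm to the right of centre. I'll correct that, go down and squeeze.

Request:
servo_tool(plan=[{"translation": [0.003,0.005,0.03],"rot": [0,0,0],"jaw": 0.38},{"translation": [0.003,0.005,0.07],"rot": [0,0,0],"jaw": 0.38},{"translation": [0.003,0.005,0.1],"rot": [0,0,0],"jaw": 0.38},{"translation": [0.003,0.005,0.122],"rot": [0,0,0],"jaw": 0.38},{"translation": [0.003,0.005,0.122],"rot": [0,0,0],"jaw": 0.38}], newtons=32)

```text
clock: 13.83
eef_pos: [0.5821, 0.1461, 0.1196]
ee_rot: [-2.902, -1.202, 0.004]
force: [0.1, -1.0, -0.5]
width: 0.309
grasp_force: 5.2
```

Request:
servo_tool(plan=[{"translation": [0,0,0],"rot": [0,0,0],"jaw": 0.38},{"translation": [0,0,0],"rot": [0,0,0],"jaw": 0.41},{"translation": [0,0,0],"rot": [0,0,0],"jaw": 0.44},{"translation": [0,0,0],"rot": [0,0,0],"jaw": 0.46},{"translation": [0,0,0],"rot": [0,0,0],"jaw": 0.5}])

```text
clock: 14.25
eef_pos: [0.583, 0.1462, 0.1219]
ee_rot: [2.903, 1.202, 0.001]
force: [0.1, 0.8, -0.3]
width: 0.269
grasp_force: 32.0
```

Request:
servo_tool(plan=[{"translation": [0,0,0],"rot": [0,0,0],"jaw": 0.7},{"translation": [0,0,0],"rot": [0,0,0],"jaw": 0.7},{"translation": [0,0,0],"rot": [0,0,0],"jaw": 0.7},{"translation": [0,0,0],"rot": [0,0,0],"jaw": 0.7},{"translation": [0,0,0],"rot": [0,0,0],"jaw": 0.7}])

```text
clock: 14.67
eef_pos: [0.5831, 0.1463, 0.1218]
ee_rot: [2.903, 1.202, 0.001]
force: [-0.9, 1.3, 4.3]
width: 0.27
grasp_force: 32.0
```

Request:
servo_tool(plan=[{"translation": [0,0,-0.03],"rot": [0,0,0],"jaw": 0.7},{"translation": [0,0,-0.1],"rot": [0,0,0],"jaw": 0.7},{"translation": [0,0,-0.2],"rot": [0,0,0],"jaw": 0.7},{"translation": [0,0,-0.31],"rot": [0,0,0],"jaw": 0.7},{"translation": [0,0,-0.42],"rot": [0,0,0],"jaw": 0.7}])

```text
clock: 15.08
eef_pos: [0.5823, 0.1461, 0.2492]
ee_rot: [-2.902, -1.202, 0.002]
force: [0.5, -0.2, -1.1]
width: 0.267
grasp_force: 32.0
```

Request:
servo_tool(plan=[{"translation": [0,0,0],"rot": [0,0,0],"jaw": 0.7},{"translation": [-0.06,0.045,0],"rot": [0,0,0],"jaw": 0.7},{"translation": [-0.15,0.113,0],"rot": [0,0,0],"jaw": 0.7},{"translation": [-0.24,0.181,0],"rot": [0,0,0],"jaw": 0.7},{"translation": [-0.33,0.25,0],"rot": [0,0,0],"jaw": 0.7}])

```text
clock: 15.5
eef_pos: [0.5652, 0.0221, 0.2476]
ee_rot: [-2.902, -1.203, 0.001]
force: [0.6, 0.4, -0.9]
width: 0.264
grasp_force: 32.0
```

Request:
servo_tool(plan=[{"translation": [-0.09,0.07,0],"rot": [0,0,0],"jaw": 0.7},{"translation": [-0.18,0.14,0],"rot": [0,0,0],"jaw": 0.7},{"translation": [-0.27,0.2,0],"rot": [0,0,0],"jaw": 0.7},{"translation": [-0.34,0.255,0],"rot": [0,0,0],"jaw": 0.7},{"translation": [-0.367,0.277,0],"rot": [0,0,0],"jaw": 0.7}])

```text
clock: 15.92
eef_pos: [0.5459, -0.1162, 0.2476]
ee_rot: [2.904, 1.198, -0.001]
force: [0.9, -0.2, -0.7]
width: 0.267
grasp_force: 32.0
```

Request:
servo_tool(plan=[{"translation": [0,0,0],"rot": [0,0,0],"jaw": 0.7},{"translation": [0,0,0],"rot": [0,0,0],"jaw": 0.7},{"translation": [0,0,0],"rot": [0,0,0],"jaw": 0.7},{"translation": [0,0,0],"rot": [0,0,0],"jaw": 0.7},{"translation": [0,0,0],"rot": [0,0,0],"jaw": 0.7}])

```text
clock: 16.33
eef_pos: [0.5469, -0.1123, 0.2476]
ee_rot: [-2.902, -1.204, 0.0]
force: [0.0, 0.3, -1.9]
width: 0.268
grasp_force: 32.0
```

```bash
python3 - <<'E'
from h import *
c=cam("wrist"); M=T(r.read_state()); print(M.round(4)); 
tip=M[:3,3]-[0,0,.1126]; x,y=map(int,proj(c,tip)); print(x,y)
save("w6",cv2.resize(c["color"][max(0,y-75):y+75,x-100:x+100],None,fx=3,fy=3,interpolation=cv2.INTER_CUBIC))
P=cloud(c); m=(np.hypot(P[...,0]-.5655,P[...,1]+.121)<.07)&(P[...,2]>.022)&(P[...,2]<.036); print(cv2.minAreaRect((P[m][:,:2]*1000).astype(np.float32)))
E
```

```text
[[ 7.064e-01  7.078e-01 -0.000e+00  5.469e-01]
 [ 7.078e-01 -7.064e-01  1.000e-04 -1.125e-01]
 [ 0.000e+00 -1.000e-04 -1.000e+00  2.476e-01]
 [ 0.000e+00  0.000e+00  0.000e+00  1.000e+00]]
259 194
((564.94189453125, -120.81184387207031), (70.39026641845703, 89.9931869506836), 68.57772064208984)
```

View pics/w6.png

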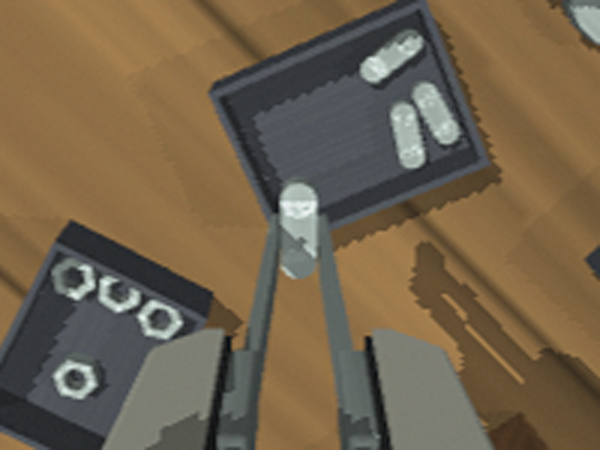

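The key is held level at (298,230), over the empty end of the tin with the three keys at (420,110). The nut is visible in its own tin at (75,380). I'll lower the key and release it.

Request:
servo_tool(plan=[{"translation": [0,0,0.08],"rot": [0,0,0],"jaw": 0.7},{"translation": [0,0,0.18],"rot": [0,0,0],"jaw": 0.7},{"translation": [0,0,0.28],"rot": [0,0,0],"jaw": 0.7},{"translation": [0,0,0.35],"rot": [0,0,0],"jaw": 0.7},{"translation": [0,0,0.39],"rot": [0,0,0],"jaw": 0.7}])

```text
clock: 16.8
eef_pos: [0.5457, -0.1126, 0.1281]
ee_rot: [-2.9, -1.202, 0.004]
force: [0.2, 0.4, -0.8]
width: 0.265
grasp_force: 32.0
```

Request:
servo_tool(plan=[{"translation": [0,0,0.015],"rot": [0,0,0],"jaw": 0.7},{"translation": [0,0,0.03],"rot": [0,0,0],"jaw": 0.7},{"translation": [0,0,0.043],"rot": [0,0,0],"jaw": 0.7},{"translation": [0,0,0.043],"rot": [0,0,0],"jaw": 0.7},{"translation": [0,0,0.043],"rot": [0,0,0],"jaw": 0.7}])

```text
clock: 17.22
eef_pos: [0.5472, -0.1135, 0.1185]
ee_rot: [2.902, 1.202, 0.001]
force: [-0.1, 0.1, -0.3]
width: 0.265
grasp_force: 32.0
```

Request:
servo_tool(plan=[{"translation": [0,0,0.005],"rot": [0,0,0],"jaw": 0.7},{"translation": [0,0,0.005],"rot": [0,0,0],"jaw": 0.7},{"translation": [0,0,0.005],"rot": [0,0,0],"jaw": 0.5},{"translation": [0,0,0.005],"rot": [0,0,0],"jaw": 0.46},{"translation": [0,0,0.005],"rot": [0,0,0],"jaw": 0.42}])

```text
clock: 17.63
eef_pos: [0.5467, -0.1134, 0.1163]
ee_rot: [2.903, 1.202, 0.0]
force: [-0.2, 0.7, -0.9]
width: 0.288
grasp_force: 6.5
```

Request:
servo_tool(plan=[{"translation": [0,0,0],"rot": [0,0,0],"jaw": 0.39},{"translation": [0,0,0],"rot": [0,0,0],"jaw": 0.38},{"translation": [0,0,0],"rot": [0,0,0],"jaw": 0.38},{"translation": [0,0,0],"rot": [0,0,0],"jaw": 0.38},{"translation": [0,0,0],"rot": [0,0,0],"jaw": 0.38}])

```text
clock: 18.05
eef_pos: [0.5467, -0.1134, 0.1161]
ee_rot: [-2.902, -1.202, 0.0]
force: [-0.1, 0.1, -1.4]
width: 0.314
grasp_force: 5.2
```

Request:
servo_tool(plan=[{"translation": [0,0,-0.05],"rot": [0,0,0],"jaw": 0.38},{"translation": [0,0,-0.13],"rot": [0,0,0],"jaw": 0.38},{"translation": [0,0,-0.23],"rot": [0,0,0],"jaw": 0.38},{"translation": [0,0,-0.33],"rot": [0,0,0],"jaw": 0.38},{"translation": [0,0,-0.44],"rot": [0,0,0],"jaw": 0.38}])

```text
clock: 18.47
eef_pos: [0.5463, -0.1133, 0.2491]
ee_rot: [-2.902, -1.201, 0.001]
force: [-0.7, 0.9, -0.1]
width: 0.318
grasp_force: 5.2
```

```bash
python3 - <<'E'
from m import *
c=cam("wrist"); M=T(r.read_state()); print(M.round(4)); 
uv=proj(c,[.5475,-.1135,.011]); b=blob(c,uv,.011,box=24); print(uv,b["cen"],b["rect"])
a=np.radians(-21.4); d=np.array(b["cen"])-[565.3,-120.7]; print("tin frame",d@[np.cos(a),np.sin(a)],d@[-np.sin(a),np.cos(a)])
P=cloud(c);u,v=map(int,uv); print(P[v-8:v+9:2,u-8:u+9:2,2].round(3))
E
```

```text
[[ 0.7073  0.7069  0.008   0.5487]
 [ 0.7069 -0.7073 -0.0023 -0.1139]
 [ 0.004   0.0073 -1.      0.2561]
 [ 0.      0.      0.      1.    ]]
[259.90538474 163.01705943] (547.0931805513605, -112.34577313886246) ((547.0851440429688, -112.3448486328125), (26.39763641357422, 9.958715438842773), 44.88430404663086)
tin frame -19.999828568733545 1.1350057726618887
[[0.004 0.002 0.011 0.011 0.011 0.012 0.003 0.004 0.003]
 [0.003 0.003 0.012 0.011 0.01  0.011 0.003 0.003 0.004]
 [0.004 0.003 0.011 0.011 0.01  0.011 0.002 0.004 0.002]
 [0.003 0.004 0.012 0.011 0.011 0.011 0.004 0.002 0.004]
 [0.004 0.004 0.012 0.01  0.011 0.01  0.003 0.003 0.004]
 [0.003 0.004 0.011 0.012 0.011 0.011 0.003 0.003 0.003]
 [0.003 0.001 0.011 0.012 0.01  0.011 0.003 0.004 0.003]
 [0.004 0.005 0.012 0.011 0.01  0.011 0.002 0.005 0.003]
 [0.004 0.004 0.011 0.011 0.012 0.012 0.003 0.003 0.003]]
```

The key lies flat in its tin at (-20, 1) mm in the tin's frame. Now I'll take the tongs back.

Request:
servo_tool(plan=[{"translation": [-0.05,0.015,-0.05],"rot": [0,0,0.015],"jaw": 0.4},{"translation": [-0.15,0.045,-0.1],"rot": [0,0,0.03],"jaw": 0.4},{"translation": [-0.27,0.08,-0.1],"rot": [0,0,0.045],"jaw": 0.4},{"translation": [-0.39,0.115,-0.1],"rot": [0,0,0.06],"jaw": 0.4},{"translation": [-0.5,0.145,-0.1],"rot": [0,0,0.07],"jaw": 0.4}])

```text
clock: 18.93
eef_pos: [0.4704, -0.2516, 0.2784]
ee_rot: [3.096, 0.532, 0.001]
force: [0.3, -0.2, -1.1]
width: 0.302
grasp_force: 5.7
```

```bash
cat > go.py <<'E'
from h import *
import sys
def go(x,y,z,yaw):
    M=T(r.read_state()); a=np.radians(yaw)
    G=np.array([[np.cos(a),np.sin(a),0],[np.sin(a),-np.cos(a),0],[0,0,-1]])
    print("pos",M[:3,3].round(4),"trans",(M[:3,:3].T@([x,y,z]-M[:3,3])/.3).round(3),"rot",(R.from_matrix(M[:3,:3].T@G).as_rotvec()/(2*np.pi)).round(4))
if __name__=="__main__": go(*map(float,sys.argv[1:]))
E
python3 go.py .4427 -.3029 .27 -7.6
```

```text
pos [ 0.4704 -0.2516  0.2784] trans [-0.144  0.13   0.028] rot [ 0.0001 -0.0001  0.0753]
```

Request:
servo_tool(plan=[{"translation": [-0.05,0.045,0],"rot": [0,0,0.015],"jaw": 0.4},{"translation": [-0.1,0.09,0],"rot": [0,0,0.03],"jaw": 0.4},{"translation": [-0.144,0.13,0],"rot": [0,0,0.045],"jaw": 0.4},{"translation": [-0.144,0.13,0.028],"rot": [0,0,0.06],"jaw": 0.4},{"translation": [-0.144,0.13,0.028],"rot": [0,0,0.0753],"jaw": 0.4}])

```text
clock: 19.35
eef_pos: [0.443, -0.3022, 0.2685]
ee_rot: [-3.134, 0.211, 0.002]
force: [-0.5, -0.4, -1.6]
width: 0.301
grasp_force: 5.7
```

Request:
servo_tool(plan=[{"translation": [0,0,0.06],"rot": [0,0,0],"jaw": 0.4},{"translation": [0,0,0.13],"rot": [0,0,0],"jaw": 0.4},{"translation": [0,0,0.2],"rot": [0,0,0],"jaw": 0.4},{"translation": [0,0,0.25],"rot": [0,0,0],"jaw": 0.4},{"translation": [0,0,0.25],"rot": [0,0,0],"jaw": 0.4}])

```text
clock: 19.77
eef_pos: [0.4427, -0.3006, 0.1919]
ee_rot: [-3.132, 0.201, 0.006]
force: [0.8, 0.3, -0.9]
width: 0.304
grasp_force: 5.7
```

Request:
servo_tool(plan=[{"translation": [0,0,0],"rot": [0,0,0],"jaw": 0.4},{"translation": [0,0,0],"rot": [0,0,0],"jaw": 0.4},{"translation": [0,0,0],"rot": [0,0,0],"jaw": 0.4},{"translation": [0,0,0],"rot": [0,0,0],"jaw": 0.4},{"translation": [0,0,0],"rot": [0,0,0],"jaw": 0.4}])

```text
clock: 20.18
eef_pos: [0.4442, -0.3017, 0.1955]
ee_rot: [3.135, -0.201, 0.002]
force: [0.0, -0.2, 0.5]
width: 0.302
grasp_force: 5.7
```

```bash
python3 - <<'E'
from m import *
from go import go
go(.4427,-.3029,.1196,-7.6)
c=cam("wrist"); M=T(r.read_state()); t=M[:3,3]-[0,0,.1126]; x,y=map(int,proj(c,t)); print(x,y,t.round(4))
save("w7",cv2.resize(c["color"][y-75:y+75,x-100:x+100],None,fx=4,fy=4,interpolation=cv2.INTER_CUBIC))
P=cloud(c); p=P[(np.hypot(P[...,0]-t[0],P[...,1]-t[1])<.03)&(P[...,2]<t[2]+.02)&(P[...,2]>t[2]-.004)]
if len(p):
  q=(p-M[:3,3])@M[:3,:3]; print(len(q),q.min(0).round(4),q.max(0).round(4)); print(q[q[:,1]>0].mean(0).round(4),q[q[:,1]<0].mean(0).round(4))
# slot opening: inside block, below top
e=np.array([np.cos(np.radians(-7.7)),np.sin(np.radians(-7.7))]); n=np.array([-e[1],e[0]])
d=P[...,:2]-[.442,-.304]; X,Y=d@e,d@n
s=(abs(X)<.03)&(abs(Y)<.034)&(P[...,2]<.052)&(P[...,2]>.005)
print("slot",s.sum(),X[s].min().round(4),X[s].max().round(4),np.percentile(Y[s],[1,99]).round(4))
m=(abs(P[...,2]-.06)<.006)&(np.hypot(d[...,0],d[...,1])<.1); print(cv2.minAreaRect((P[m][:,:2]*1000).astype(np.float32)))
E
```

```text
pos [ 0.4442 -0.3017  0.1955] trans [-0.005  0.004  0.253] rot [ 0.0001 -0.0002  0.0008]
259 193 [ 0.4441 -0.3017  0.0828]
56 [-0.0051 -0.0138  0.0943] [0.0041 0.0115 0.1093]
[0.0037 0.0099 0.1017] [ 0.0018 -0.0119  0.1012]
slot 702 -0.0089 0.0051 [-0.025   0.0251]
((442.3115539550781, -304.1101379394531), (76.14474487304688, 158.17372131347656), 82.23749542236328)
```

View pics/w7.png

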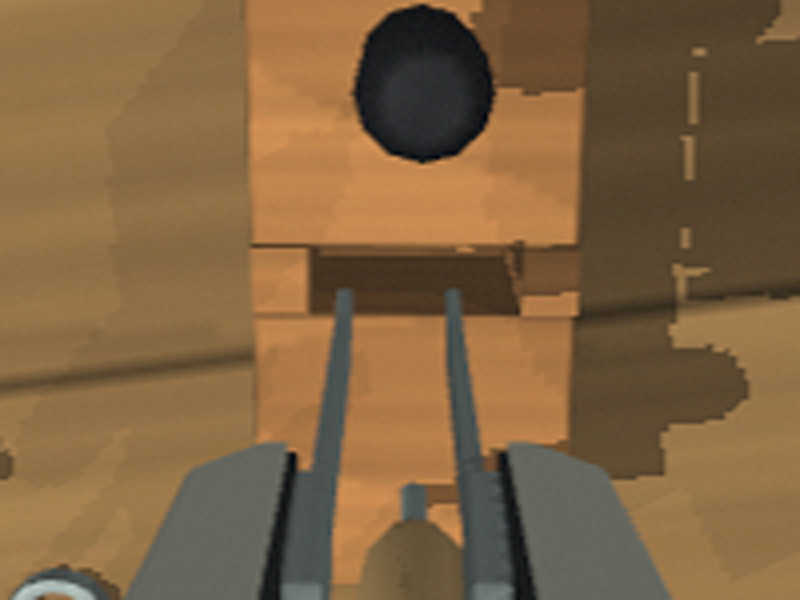

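The crop shows the slot mouth at (415,280) and the tips at (345,295) and (452,295), square to it. Before inserting I need to shift about 1.5 mm in x and 3 mm in y.

Request:
servo_tool(plan=[{"translation": [-0.004,0.009,0.02],"rot": [0,0,0.0005],"jaw": 0.4},{"translation": [-0.004,0.009,0.05],"rot": [0,0,0.0005],"jaw": 0.4},{"translation": [-0.004,0.009,0.05],"rot": [0,0,0.0005],"jaw": 0.4},{"translation": [-0.004,0.009,0.05],"rot": [0,0,0.0005],"jaw": 0.4},{"translation": [-0.004,0.009,0.05],"rot": [0,0,0.0005],"jaw": 0.4}])

```text
clock: 20.65
eef_pos: [0.4424, -0.304, 0.1796]
ee_rot: [-3.135, 0.206, 0.001]
force: [0.6, -0.1, -0.6]
width: 0.305
grasp_force: 5.7
```

```bash
python3 go.py .4425 -.3043 .1196 -7.7
```

```text
pos [ 0.4424 -0.304   0.1796] trans [0.001 0.001 0.2  ] rot [-0.      0.0001  0.0005]
```

Request:
servo_tool(plan=[{"translation": [0,0.001,0.03],"rot": [0,0,0],"jaw": 0.4},{"translation": [0,0.001,0.06],"rot": [0,0,0],"jaw": 0.4},{"translation": [0,0.001,0.09],"rot": [0,0,0],"jaw": 0.4},{"translation": [0,0.001,0.12],"rot": [0,0,0],"jaw": 0.4},{"translation": [0,0.001,0.15],"rot": [0,0,0],"jaw": 0.4}])

```text
clock: 21.07
eef_pos: [0.4422, -0.3042, 0.1335]
ee_rot: [-3.134, 0.206, 0.001]
force: [-0.3, -1.1, -1.3]
width: 0.301
grasp_force: 5.7
```

Request:
servo_tool(plan=[{"translation": [0,0,0.015],"rot": [0,0,0],"jaw": 0.4},{"translation": [0,0,0.03],"rot": [0,0,0],"jaw": 0.4},{"translation": [0,0,0.042],"rot": [0,0,0],"jaw": 0.4},{"translation": [0,0,0.047],"rot": [0,0,0],"jaw": 0.4},{"translation": [0,0,0.047],"rot": [0,0,0],"jaw": 0.4}])

```text
clock: 21.48
eef_pos: [0.4423, -0.3043, 0.1205]
ee_rot: [-3.135, 0.206, 0.0]
force: [-0.1, 0.2, -1.2]
width: 0.301
grasp_force: 5.7
```

Request:
servo_tool(plan=[{"translation": [0,0,0.003],"rot": [0,0,0],"jaw": 0.4},{"translation": [0,0,0.003],"rot": [0,0,0],"jaw": 0.36},{"translation": [0,0,0.003],"rot": [0,0,0],"jaw": 0.32},{"translation": [0,0,0.003],"rot": [0,0,0],"jaw": 0.28},{"translation": [0,0,0.003],"rot": [0,0,0],"jaw": 0.2}])

```text
clock: 21.9
eef_pos: [0.4424, -0.3044, 0.12]
ee_rot: [3.135, -0.206, 0.0]
force: [0.4, -0.7, -0.3]
width: 0.384
grasp_force: 0.0
```

Request:
servo_tool(plan=[{"translation": [0,0,0],"rot": [0,0,0],"jaw": 0},{"translation": [0,0,0],"rot": [0,0,0],"jaw": -0.2},{"translation": [0,0,0],"rot": [0,0,0],"jaw": -0.4},{"translation": [0,0,0],"rot": [0,0,0],"jaw": -0.5},{"translation": [0,0,0],"rot": [0,0,0],"jaw": -0.5}])

```text
clock: 22.32
eef_pos: [0.4424, -0.3044, 0.1198]
ee_rot: [-3.135, 0.206, 0.0]
force: [-0.4, -0.3, -0.3]
width: 0.705
grasp_force: 0.0
```

Request:
servo_tool(plan=[{"translation": [0,0,-0.05],"rot": [0,0,0],"jaw": -0.5},{"translation": [0,0,-0.15],"rot": [0,0,0],"jaw": -0.5},{"translation": [0,0,-0.25],"rot": [0,0,0],"jaw": -0.5},{"translation": [0,0,-0.37],"rot": [0,0,0],"jaw": -0.5},{"translation": [0,0,-0.45],"rot": [0,0,0],"jaw": -0.5}])

```text
clock: 22.73
eef_pos: [0.4427, -0.3046, 0.2579]
ee_rot: [3.133, -0.205, 0.003]
force: [-0.0, -0.6, 0.6]
width: 0.75
grasp_force: 0.0
```

Request:
servo_tool(plan=[{"translation": [0,0,0],"rot": [0,0,0],"jaw": -0.5},{"translation": [0,0,0],"rot": [0,0,0],"jaw": -0.5},{"translation": [0,0,0],"rot": [0,0,0],"jaw": -0.5},{"translation": [0,0,0],"rot": [0,0,0],"jaw": -0.5},{"translation": [0,0,0],"rot": [0,0,0],"jaw": -0.5}])

```text
clock: 23.15
eef_pos: [0.442, -0.3041, 0.2536]
ee_rot: [-3.134, 0.206, 0.003]
force: [-1.0, 0.4, 0.3]
width: 0.749
grasp_force: 0.0
```

```bash
python3 - <<'E'
from h import *
c=cam("wrist"); P=cloud(c)
p=P[(abs(P[...,0]-.443)<.03)&(abs(P[...,1]+.304)<.03)&(P[...,2]>.07)&(P[...,2]<.19)]
print(p[:,2].max())
for z in(.09,.11,.13,.15,.162):
    q=p[abs(p[:,2]-z)<.006]
    if len(q): print(z,len(q),q.mean(0).round(4),q.min(0).round(4),q.max(0).round(4))
E
```

```text
0.16453456917194495
0.09 18 [ 0.4468 -0.3035  0.0892] [ 0.4447 -0.3196  0.0846] [ 0.4494 -0.287   0.094 ]
0.11 37 [ 0.448  -0.3077  0.1117] [ 0.439  -0.3205  0.1069] [ 0.4516 -0.2876  0.1159]
0.13 96 [ 0.4456 -0.3022  0.132 ] [ 0.432  -0.3189  0.1241] [ 0.4515 -0.2862  0.136 ]
0.15 151 [ 0.4434 -0.3033  0.1502] [ 0.4342 -0.3144  0.1441] [ 0.4491 -0.2917  0.156 ]
0.162 329 [ 0.4426 -0.3031  0.1623] [ 0.4341 -0.3106  0.156 ] [ 0.4494 -0.2948  0.1645]
```

The tongs stand upright in the slot at their starting height. The gripper is clear and the parts were checked in their tins, so I'll hand in.

```bash
python3 -c "
from rig import r
print(r.sign_off())"
```

```text
the job is handed in; nothing more can be done
None
```

The nut is in the nut tin and the key in the key tin, the tongs stand upright in their slot, and the job was handed in at about 23 s; I never re-measured the bystanders, and sign-off gave no verdict.

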